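# Top a layered biscuit with a bun in tongs

### The job

Lay the dark biscuit from the left-hand cooling rack centred on the light biscuit on the plate and let go of it; then pick up the tongs and with them, never touching the bun with the gripper itself, take the small golden bun off the same rack and carry it over the middle of the biscuit stack. I shall pipe cream under it, so finish while still holding: the bun squeezed between the tongs' jaws, still, a few centimetres clear above the top biscuit. Leave the jam jar, the bell and the roll of tape where they are and keep the stack centred on the plate.

Things in the scene. Friction and masses are not known exactly. Their poses are not given: they have to be found in the camera images.
- tongs: Sprung steel tongs lying on edge on the counter, 245 mm long, 30 mm high, loose, 0.125 kg: round heel, two flat arms with black ribbed grips, toothed jaws at the free ends. Origin: on the midline between the grips, on the underside. x runs along the midline to the jaws (heel -107 mm, grips -32 to +32, jaws +75 to +125), z up; symmetric about the midline. Balances near the grips.
- tongs_grip (a point): Where to grip: midline between the black grips, half-way up (15 mm above the underside), axes as the tongs. Grips are 30 mm high, at rest 58 mm wide over their outsides. Squeezed to 54 mm (6 to 7 N) the tongs are held with the jaws still 70 mm apart; at about 40 mm (9 N spring, more to grip) the jaws meet the bun. The jaw gap changes twice as much as this width.
- tongs_jaws (a point): Point midway between the two jaws, half-way up: 100 mm ahead of tongs_grip along the tongs' x, same axes. The jaws are 50 mm long, 30 mm high, 3 mm thick; at rest their inner faces are 78 mm apart (84 mm over the outsides).
- tongs_left (a joint): Angle of the tongs' left arm, rad; the right arm mirrors it. 0.10 = at rest, sprung open against a stop; 0 = jaws parallel and 38 mm apart; -0.08 = shut. About +0.005 when closed on the bun. Width over the grips = 38 mm + 200 mm x value. The spring always pushes the tongs open.
- bun_center (a point): Small golden choux bun with a browned top and white sugar grains, round and upright, 40 mm in diameter with straight sides up to 25 mm, 38 mm high, loose, 0.04 kg, standing on the left-hand cooling rack. Point: on its axis, half-way up (19 mm above its underside); z up.
- bun: The same bun; origin at the centre of its underside.
- dark_disc_center (a point): Dark brown round biscuit, 56 mm in diameter, 14 mm thick, loose, 0.04 kg, lying flat on the left-hand cooling rack. Point: its centre, 7 mm above its underside; z up.
- light_disc_center (a point): Light golden round biscuit, 60 mm in diameter, 14 mm thick, loose, 0.04 kg, lying flat in the middle of the plate. Point: its centre, 7 mm above its underside; z up.
- plate: White round plate, 170 mm in diameter, rim 16 mm high, flat inner floor 5 mm above the counter, loose, 0.6 kg. Origin: centre of its underside; z up.
- rack: Left-hand black wire cooling rack, fixed, 292 x 422 mm, its top 26 mm above the counter (treat the top as a flat surface); the long side (its y) points roughly away from the robot; a thin black baking tray, fixed, lies under its rear part. Origin: its centre, at counter height.
- jam_jar: Jam jar with a yellow lid, 62 mm in diameter, 85 mm high, loose bystander on the black baking tray at the back, in the middle. Origin: centre of its underside.
- bell: Chrome service bell on a black foot, 83 mm in diameter, 62 mm high, loose bystander to the right. Origin: centre of its underside.
- roll_of_tape: Roll of beige tape lying flat, 96 mm in diameter, 25 mm high, loose bystander behind the plate. Origin: centre of its underside.
- dark_disc: The same dark biscuit; origin at the centre of its underside.

How it is judged:
By the outcome, as a careful person would: the job done as asked, in the order asked, and still so for the second after the job is handed in, while the arm keeps its last pose, push and grip.
It also fails if it takes over 51 s, if anything falls off the work surface, if the arm or the gripper's body presses on something with over 40 N, if the wrist force passes 120 N, or if a joint passes its speed limit or range.

### The arm

A 6-joint arm with a two-finger parallel gripper is mounted at the origin on a cart in front of the work surface, level with it; the furniture and walls round the work are solid. World frame = base frame: x ahead of the robot, y to its left, z up, the work surface at z = 0. Lengths are in m, angles in rad, forces in N, time in s.
With the tool pointing down it reaches from about 0.35 to 0.775 m from the base axis. Payload 7.3 kg.
Tool frame: the origin (TCP) lies on the centre line of the jaws, within the pads' length; the fingertips stand 11 mm ahead of it and the grasp point (between the pads) lies 8 mm behind it; y points along the fingers, z is the direction in which the jaws open and shut, and the axes are right-handed (so a half turn about y gives the same grasp; the last joint's range is limited). The gripper opens to 92 mm and grips with 3 to 60 N. Pads are 19 mm wide; open, the fingers measure 130 mm over their backs; the gripper's body (75 mm by 190 mm) begins 47 mm behind the grasp point.
Start: joints at [-1.425, 0.342, 1.524, -0, 1.275, -0.146], TCP at [0.151, -0.503, 0.215] pointing down, gripper open.
Joint ranges: [-2.53, 2.53], [-0.77, 2.02], [0.04, 2.7], [-1, 4.14], [0.28, 2.66], [-3.11, 3.11]. Speed limits (rad/s): [2.57, 2.57, 3.14, 3.14, 3.14, 3.14].

### API

Orientations are given as [roll, pitch, yaw] about the fixed x, y, z axes, in that order (R = Rz(yaw) Ry(pitch) Rx(roll)).
In Python, from cell import robot, cams gives the robot as it stands.
- The arm moves only by the tool apply_moves, never from a script. Its argument "plan" is a list of rows, each a list of 7 numbers: the shift along the tool's x, y, z in m, then the turn, a rotation vector about the tool's x, y, z in degrees, then the gripper command: -1 is fully open, 1 is shut, values between are in proportion. A call has exactly 5 rows; each row is the pose to reach, as a shift and turn from the pose commanded when the call began, along the tool's axes at that moment; what a row does not reach only later rows make up. A row lasts 1/8 s, in which the tool goes at most 62.5 mm and 10.7 degrees, less where a joint would pass 70% of its speed; a pose out of reach is approached as far as the arm can. A call with a gripper value outside its range is refused whole. The fingers move at their own pace and stop on an object; "squeeze" is the grip in N (left out, the last holds). Time passes only in rows, so rows that repeat a pose let the fingers close, or fill a call up. It gives the time, the measured TCP pose, the force and the opening at its end, in the units of the state.
- robot.observe(): the state, without advancing time (a new reading comes with each control period).
- cams.read_camera(name): name is "side" or "top"; returns the picture (420x560x3 uint8, blue, green, red); there is no depth.
- cams.calibration(name): a dict with "fx", "fy", "cx", "cy" (pixels), "dist" ([k1, k2, p1, p2, k3] as OpenCV has them; the pictures are not rectified), "extrinsics" (4x4, takes a point from world to camera coordinates). Camera axes: x right, y up, looking along -z (the intrinsics and any distortion apply to the point x, -y, -z); pixel columns grow to the right and rows downward; lengths in m; the calibration is good to about 2 mm. A picture is of the moment at which its call begins. calibration takes no time and is no camera call.
- robot.hand_in(): hands the job in, once; it reports no verdict.
The state is a dict: "time": time; "qpos": joint angles; "qvel": joint speeds; "joint_efforts": joint torques, N m; "tool_pos": TCP position; "tool_rot": TCP orientation; "contact_force": force on the tool from outside, world axes, zero at the start; "torque": the same for the moment, N m; "opening": finger opening in m.
Only numpy, scipy, OpenCV 4.12 (cv2) and the standard library are available. Lean on these libraries where they do the work, as an engineer would, in place of code of your own. Each camera call takes 0.05 s, during which the arm holds its last target. There are 200 camera calls.

## Working session

There is one attempt and no reset: what is moved stays moved. The work goes in short steps, Python scripts to look and compute and a tool call to move; the robot and the scene stay as the last step left them, time stands still between calls to the robot, and variables do not carry over. Pictures are saved under pics/ and viewed, about 8 in all and at most 12, crops included, and the job is handed in when it is done.

Besides the shell and the picture viewer there is one more tool, called after "Call:" by a JSON object that holds its "api" and its "payload", one argument or row to a line. apply_moves: Moves the arm, as the interface text tells. Its arguments: {"type":"object","properties":{"plan":{"type":"array","items":{"type":"array","items":{"type":"number"}}},"squeeze":{"type":"number"}},"required":["plan"]}

```bash
mkdir -p pics; ls; python3 - <<'E'
from cell import robot,cams
import cv2,json
for n in("side","top"):
    cv2.imwrite(f"pics/{n}0.png",cams.read_camera(n)); 
    c=cams.calibration(n); print(n,{k:(v.tolist() if hasattr(v,'tolist') else v) for k,v in c.items()})
print(robot.observe())
E
```

```text
pics
side {'fx': 517.4379686520172, 'fy': 517.4379686520172, 'cx': 285.33363121699034, 'cy': 210.28614527178746, 'dist': [-0.06450863455463299, 0.0, 0.0, 0.0, 0.0], 'extrinsics': [[-0.990450381736669, -0.13640741389121414, 0.020026451338111463, 0.5611452951105407], [0.07070525549862301, -0.37785643223446724, 0.9231604862990586, -0.10557911298647829], [-0.11835881108967422, 0.9157606314177034, 0.38389276859936866, -1.3088082702559973], [0.0, 0.0, 0.0, 1.0]]}
top {'fx': 477.7655216354843, 'fy': 477.7655216354843, 'cx': 279.2056033013052, 'cy': 212.886076100408, 'dist': [-0.11982411289065657, 0.0, 0.0, 0.0, 0.0], 'extrinsics': [[-0.02211062293944698, -0.9996947792097184, -0.011021287314171287, 0.024114387702242893], [0.98217079739692, -0.023778924423193064, 0.1864807965823126, -0.5807540973237061], [-0.1866859531242974, -0.0067015799710209364, 0.9823967852817743, -1.506254816034365], [0.0, 0.0, 0.0, 1.0]]}
{'time': 0.1, 'qpos': array([-1.42499153e+00,  3.42672462e-01,  1.52487863e+00, -8.64057254e-06,
        1.27538040e+00, -1.45982585e-01]), 'qvel': array([-0.00039515, -0.00245838, -0.00297883, -0.00019061, -0.00084793,
        0.00095393]), 'joint_efforts': array([ 1.21019631e-03, -4.32003701e+01, -2.44695532e+01,  7.19132437e-02,
        5.26160456e-02, -6.17665091e-05]), 'tool_pos': array([ 0.15099948, -0.50244774,  0.21451934]), 'tool_rot': array([-1.57212213e+00,  1.86579329e-04, -2.84980288e+00]), 'contact_force': array([-0.44379758,  0.52980229, -0.1740545 ]), 'torque': array([-0.00246111,  0.01212419, -0.01775692]), 'opening': 0.09183511423119689}
```

View pics/top0.png

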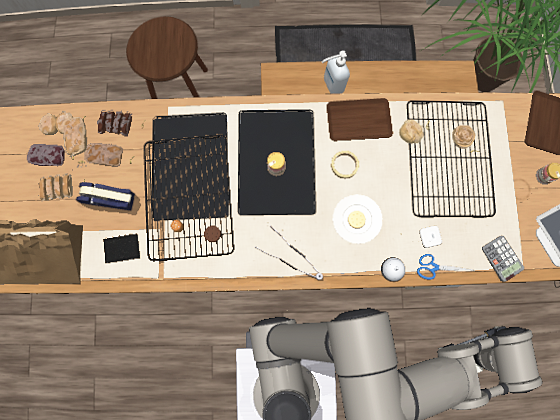

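View pics/side0.png

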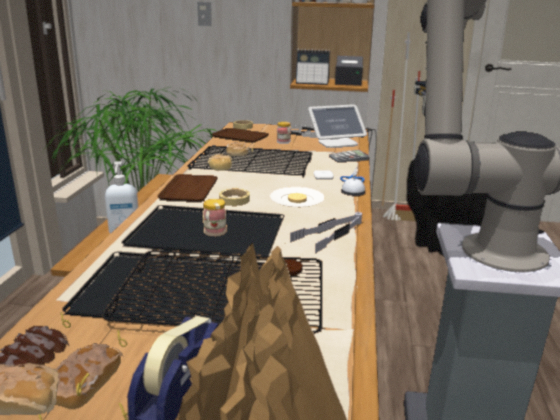

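The top view shows the bun near (177,225), the dark biscuit (212,234), the plate (357,218), and the tongs with heel (320,276) and jaws near (262,238). I'll enlarge it to get closer readings.

```bash
cat > h.py <<'E'
from cell import robot,cams
import cv2,numpy as np
from scipy.spatial.transform import Rotation as R
def p2w(n,u,v,z):
    c=cams.calibration(n);K=np.array([[c['fx'],0,c['cx']],[0,c['fy'],c['cy']],[0,0,1]])
    E=np.array(c['extrinsics']);x,y=cv2.undistortPoints(np.array([[[u,v]]],float),K,np.array(c['dist']))[0,0]
    d=E[:3,:3].T@[x,-y,-1];o=-E[:3,:3].T@E[:3,3]
    return o+d*(z-o[2])/d[2]
def w2p(n,P):
    c=cams.calibration(n);K=np.array([[c['fx'],0,c['cx']],[0,c['fy'],c['cy']],[0,0,1]])
    E=np.array(c['extrinsics']);q=E[:3,:3]@P+E[:3,3]
    return cv2.projectPoints(np.array([[q[0],-q[1],-q[2]]]),np.zeros(3),np.zeros(3),K,np.array(c['dist']))[0].ravel()
def crop(n,x0,y0,x1,y1,s,name):
    im=cams.read_camera(n)[y0:y1,x0:x1]
    im=cv2.resize(im,None,fx=s,fy=s,interpolation=cv2.INTER_CUBIC)
    for k in range(0,x1-x0,10):cv2.line(im,(k*s,0),(k*s,4 if (x0+k)%50 else 12),(0,0,255),1)
    for k in range(0,y1-y0,10):cv2.line(im,(0,k*s),(4 if (y0+k)%50 else 12,k*s),(0,0,255),1)
    cv2.imwrite(f'pics/{name}.png',im)
def move(pos,rot=None):
    """shift in tool axes + rotvec deg from current to target"""
    s=robot.observe();A=R.from_euler('xyz',s['tool_rot'])
    print('pos',s['tool_pos'].round(4),'t',s['time'],'shift',A.inv().apply(np.array(pos)-s['tool_pos']).round(4),
     'turn',None if rot is None else (A.inv()*R.from_euler('xyz',rot)).as_rotvec(degrees=True).round(2))
E
python3 - <<'E'
from h import *
crop('top',150,200,410,290,3,'c1')
a=R.from_euler('xyz',robot.observe()['tool_rot']).as_matrix().round(3);print(a)
E
```

```text
[[-0.958 -0.     0.288]
 [-0.288  0.001 -0.958]
 [-0.    -1.    -0.001]]
```

View pics/c1.png

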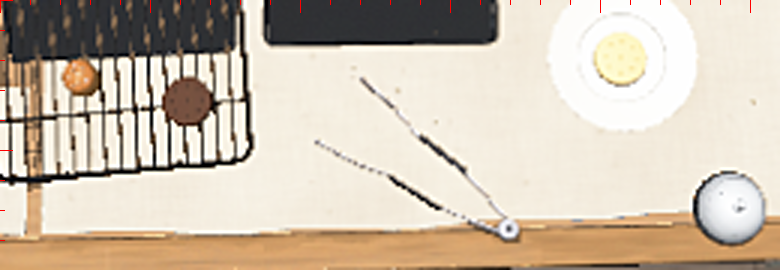

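```bash
python3 - <<'E'
from h import *
def c(x,y,z): return p2w('top',x/3-.33+150,y/3-.33+200,z)
P=dict(bun=c(80,77,.05),dark=c(187,102,.04),darkL=c(162,102,.04),darkR=c(212,102,.04),light=c(620,59,.019),plate=c(622.5,59,.012),heel=c(510,229,.03),tipU=c(360,78,.03),tipL=c(315,142,.03),
gU1=c(420,136,.03),gU2=c(466,173,.03),gL1=c(389,177,.03),gL2=c(440,210,.03),bell=c(730,207,.03))
for k,v in P.items():print(k,v.round(4),'r %.3f'%np.hypot(*v[:2]))
m=(P['tipU']+P['tipL'])/2;g=sum(P[k] for k in('gU1','gU2','gL1','gL2'))/4
print('tipgap',np.linalg.norm(P['tipU']-P['tipL']),'len',np.linalg.norm(m-P['heel']),'grip',g,'yaw',np.degrees(np.arctan2(*(m-P['heel'])[1::-1])))
print('grip2', P['heel']+(m-P['heel'])*107/232)
s=robot.observe();print(s['tool_pos'],s['tool_rot'])
E
```

```text
bun [0.5486 0.3498 0.05  ] r 0.651
dark [0.5198 0.233  0.04  ] r 0.570
darkL [0.5204 0.2606 0.04  ] r 0.582
darkR [0.5192 0.2055 0.04  ] r 0.558
light [ 0.5598 -0.2461  0.019 ] r 0.612
plate [ 0.5609 -0.25    0.012 ] r 0.614
heel [ 0.3742 -0.1158  0.03  ] r 0.392
tipU [0.5436 0.0433 0.03  ] r 0.545
tipL [0.4739 0.0938 0.03  ] r 0.483
gU1 [ 0.4779 -0.0211  0.03  ] r 0.478
gU2 [ 0.4361 -0.0701  0.03  ] r 0.442
gL1 [0.4338 0.0138 0.03  ] r 0.434
gL2 [ 0.3966 -0.0407  0.03  ] r 0.399
bell [ 0.3914 -0.3568  0.03  ] r 0.530
tipgap 0.08611046646133777 len 0.22825867105626813 grip [ 0.43609757 -0.02953649  0.03      ] yaw 53.886865374872976
grip2 [ 0.43629218 -0.03079758  0.03      ]
[ 0.15099751 -0.5024866   0.21458729] [-1.57196089e+00  1.55795540e-04 -2.84977044e+00]
```

```bash
cat >> h.py <<'E'
def blob(n,box,f):
    im=cams.read_camera(n);x0,y0,x1,y1=box;c=im[y0:y1,x0:x1].astype(int)
    m=f(c[...,0],c[...,1],c[...,2]).astype(np.uint8)
    k,l,st,ce=cv2.connectedComponentsWithStats(m);i=1+np.argmax(st[1:,4]);return ce[i]+[x0,y0],st[i]
def chain(pts,start=None,rot0=None):
    s=robot.observe();p=s['tool_pos'] if start is None else np.array(start);a=R.from_euler('xyz',s['tool_rot']) if rot0 is None else R.from_euler('xyz',[-90,0,rot0],degrees=True)
    for q,yaw in pts:
        b=R.from_euler('xyz',[-90,0,yaw],degrees=True)
        print(q,yaw,a.inv().apply(np.array(q)-p).round(4),(a.inv()*b).as_rotvec(degrees=True).round(2));p=np.array(q);a=b
E
python3 - <<'E'
from h import *
for nm,box,z,f in [('dark',(200,220,226,248),.040,lambda b,g,r:(r-b>25)&(r<150)&(r>60)),
 ('light',(340,205,374,234),.019,lambda b,g,r:(r-b>45)),('bun',(166,216,188,236),.048,lambda b,g,r:(r-b>70)),
 ('plate',(325,190,390,250),.014,lambda b,g,r:(b>222)|(r-b>45))]:
    ce,st=blob('top',box,f);print(nm,ce,st,p2w('top',*ce,z).round(4))
    cc=(st[0]+box[0]+(st[2]-1)/2,st[1]+box[1]+(st[3]-1)/2);print(p2w('top',*cc,z).round(4))
chain([((.45,-.20,.16),-126),((.52,.232,.12),-126),((.52,.232,.0385),-126),((.52,.232,.12),-126),((.56,-.247,.12),-126),((.56,-.247,.033),-126),((.56,-.247,.12),-126),((.436,-.03,.10),-126),((.436,-.03,.0125),-126)])
E
```

```text
dark [211.81094527 233.32835821] [  4   5  16  17 201] [0.521  0.2337 0.04  ]
[0.5221 0.2347 0.04  ]
light [356.91469194 219.04265403] [  8   6  18  17 211] [ 0.5607 -0.2481  0.019 ]
[ 0.5609 -0.2467  0.019 ]
bun [175.94845361 225.05154639] [ 5  4 11 12 97] [0.5499 0.3515 0.048 ]
[0.5484 0.3513 0.048 ]
plate [354.97162605 218.22480902] [   0    0   65   60 2749] [ 0.5646 -0.2425  0.014 ]
[ 0.56   -0.2491  0.014 ]
(0.45, -0.2, 0.16) -126 [-0.3734  0.055  -0.2039] [ 2.000e-02 -3.728e+01 -1.000e-02]
(0.52, 0.232, 0.12) -126 [-0.3906  0.04   -0.1973] [0. 0. 0.]
(0.52, 0.232, 0.0385) -126 [ 0.      0.0815 -0.    ] [0. 0. 0.]
(0.52, 0.232, 0.12) -126 [-0.     -0.0815  0.    ] [0. 0. 0.]
(0.56, -0.247, 0.12) -126 [ 0.364  -0.      0.3139] [0. 0. 0.]
(0.56, -0.247, 0.033) -126 [ 0.     0.087 -0.   ] [0. 0. 0.]
(0.56, -0.247, 0.12) -126 [-0.    -0.087  0.   ] [0. 0. 0.]
(0.436, -0.03, 0.1) -126 [-0.1027  0.02   -0.2279] [0. 0. 0.]
(0.436, -0.03, 0.0125) -126 [ 0.      0.0875 -0.    ] [0. 0. 0.]
```

Call:
{"api": "apply_moves", "payload": {
  "plan": [
    [-0.075,0.011,-0.041,0,-9,0,-1],
    [-0.15,0.022,-0.082,0,-18,0,-1],
    [-0.224,0.033,-0.122,0,-27,0,-1],
    [-0.299,0.044,-0.163,0,-37.3,0,-1],
    [-0.373,0.055,-0.204,0,-37.3,0,-1]
  ],
  "squeeze": 10
}}

```text
time: 0.98
tool_pos: [0.3701, -0.2809, 0.1751]
tool_rot: [-1.57, -0.0, -2.197]
contact_force: [0.5, -0.1, 0.1]
opening: 0.092
```

```bash
python3 - <<'E'
from h import *
chain([((.521,.234,.12),-126)])
s=robot.observe();print(s['tool_pos'],np.degrees(s['tool_rot']),s['time'],s['qpos'])
E
```

```text
(0.521, 0.234, 0.12) -126 [-0.5057  0.0548 -0.1795] [-0.05  0.12  0.01]
[ 0.37007131 -0.28088964  0.17507777] [-8.99466084e+01 -1.29957727e-02 -1.25880966e+02] 0.975 [-8.14404189e-01  2.71267261e-01  1.74594781e+00 -5.38015662e-05
  1.12341974e+00 -1.88140052e-01]
```

Call:
{"api": "apply_moves", "payload": {
  "plan": [
    [-0.06,0.01,-0.02,0,0,0,-1],
    [-0.12,0.02,-0.04,0,0,0,-1],
    [-0.18,0.025,-0.06,0,0,0,-1],
    [-0.24,0.03,-0.08,0,0,0,-1],
    [-0.3,0.03,-0.1,0,0,0,-1]
  ]
}}

```text
time: 1.6
tool_pos: [0.4628, 0.0158, 0.145]
tool_rot: [-1.571, -0.0, -2.199]
contact_force: [1.3, 0.4, 0.1]
opening: 0.0916
```

```bash
python3 - <<'E'
from h import *
chain([((.521,.234,.10),-126)])
s=robot.observe();print(s['tool_pos'],s['qvel'].round(2))
E
```

```text
(0.521, 0.234, 0.1) -126 [-0.2108  0.0449 -0.0811] [-0.02  0.02  0.01]
[0.46276768 0.0157685  0.14497353] [ 1.11  0.24 -0.36 -0.    0.1   1.1 ]
```

Call:
{"api": "apply_moves", "payload": {
  "plan": [
    [-0.055,0.012,-0.021,0,0,0,-1],
    [-0.11,0.024,-0.042,0,0,0,-1],
    [-0.16,0.036,-0.061,0,0,0,-1],
    [-0.195,0.045,-0.075,0,0,0,-1],
    [-0.195,0.045,-0.075,0,0,0,-1]
  ]
}}

```text
time: 2.22
tool_pos: [0.516, 0.2178, 0.099]
tool_rot: [-1.572, -0.001, -2.195]
contact_force: [0.0, -0.9, 0.1]
opening: 0.0918
```

```bash
python3 - <<'E'
from h import *
chain([((.521,.234,.0385),-126)])
s=robot.observe();print(s['tool_pos'],s['qvel'].round(2))
E
```

```text
(0.521, 0.234, 0.0385) -126 [-0.0161  0.0605 -0.0053] [0.05 0.22 0.05]
[0.51598673 0.21784292 0.09899491] [-0.05 -0.03  0.03 -0.02  0.01 -0.03]
```

Call:
{"api": "apply_moves", "payload": {
  "plan": [
    [-0.016,0.02,-0.005,0,0,0,-1],
    [-0.016,0.045,-0.005,0,0,0,-1],
    [-0.016,0.06,-0.005,0,0,0,-1],
    [-0.016,0.06,-0.005,0,0,0,-1],
    [-0.016,0.06,-0.005,0,0,0,-0.6]
  ]
}}

```text
time: 2.85
tool_pos: [0.5223, 0.2312, 0.041]
tool_rot: [-1.57, 0.001, -2.199]
contact_force: [-0.1, -0.6, 0.5]
opening: 0.0854
```

```bash
python3 - <<'E'
from h import *
chain([((.521,.234,.0385),-126)])
crop('top',180,200,250,260,5,'c2')
E
```

```text
(0.521, 0.234, 0.0385) -126 [-0.0015  0.0025 -0.0027] [-0.05 -0.01 -0.06]
```

View pics/c2.png

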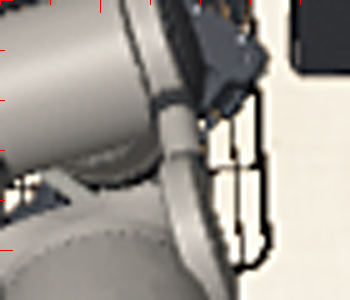

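The arm hides the grasp in this view, so I'll close on the biscuit and judge by the opening.

Call:
{"api": "apply_moves", "payload": {
  "plan": [
    [-0.001,0.002,-0.002,0,0,0,-0.6],
    [-0.001,0.002,-0.002,0,0,0,1],
    [-0.001,0.002,-0.002,0,0,0,1],
    [-0.001,0.002,-0.002,0,0,0,1],
    [-0.001,0.002,-0.002,0,0,0,1]
  ],
  "squeeze": 10
}}

```text
time: 3.52
tool_pos: [0.5207, 0.2335, 0.0381]
tool_rot: [-1.571, -0.0, -2.199]
contact_force: [0.3, 0.2, 1.0]
opening: 0.0381
```

Call:
{"api": "apply_moves", "payload": {
  "plan": [
    [0,0,0,0,0,0,1],
    [0,-0.02,0,0,0,0,1],
    [0,-0.05,0,0,0,0,1],
    [0.02,-0.08,0.018,0,0,0,1],
    [0.06,-0.08,0.054,0,0,0,1]
  ]
}}

```text
time: 4.15
tool_pos: [0.5307, 0.154, 0.1206]
tool_rot: [-1.567, 0.004, -2.195]
contact_force: [0.4, -0.9, -0.5]
opening: 0.0
```

```bash
python3 - <<'E'
from h import *
chain([((.5605,-.2475,.11),-126)])
E
```

```text
(0.5605, -0.2475, 0.11) -126 [0.3083 0.0104 0.2589] [-0.23  0.21 -0.24]
```

```bash
python3 - <<'E'
from h import *
crop('side',180,230,380,350,4,'s1')
t=cams.read_camera('top')[190:290,140:270];t=cv2.resize(t,None,fx=4,fy=4,interpolation=2)
s=cv2.imread('pics/s1.png');h=np.zeros((s.shape[0]//1+400,800,3),np.uint8);h[:480,:800]=s;h[480:880,:520]=t
cv2.imwrite('pics/c3.png',cv2.resize(h,None,fx=.68,fy=.68))
E
```

```text
(no output)
```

View pics/c3.png

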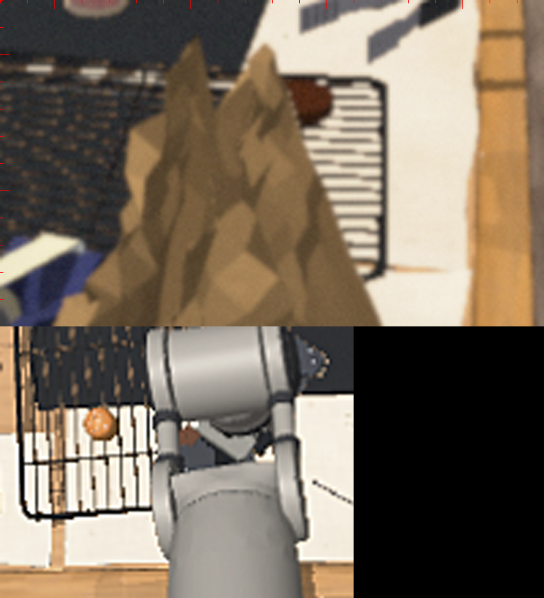

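The gripper came up empty. The side view still shows the biscuit on the rack near (294,268), so I'll clear the view and measure it again.

Call:
{"api": "apply_moves", "payload": {
  "plan": [
    [0.04,0,0.034,0,0,0,-1],
    [0.08,0,0.068,0,0,0,-1],
    [0.12,0,0.1,0,0,0,-1],
    [0.15,0,0.12,0,0,0,-1],
    [0.15,0,0.12,0,0,0,-1]
  ]
}}

```text
time: 4.88
tool_pos: [0.538, -0.0405, 0.1179]
tool_rot: [-1.571, -0.0, -2.202]
contact_force: [0.1, 0.8, -0.1]
opening: 0.0458
```

```bash
python3 - <<'E'
from h import *
print(robot.observe()['tool_pos'],robot.observe()['opening'])
crop('top',150,200,270,270,6,'c4')
ce,st=blob('top',(195,215,230,250),lambda b,g,r:(r-b>25)&(r<150)&(r>60));print(ce,st,p2w('top',*ce,.04))
E
```

```text
[ 0.53803934 -0.04053443  0.11786647] 0.045799038509762496
[211.80392157 233.39705882] [  9  10  16  17 204] [0.52074099 0.23370085 0.04      ]
```

View pics/c4.png

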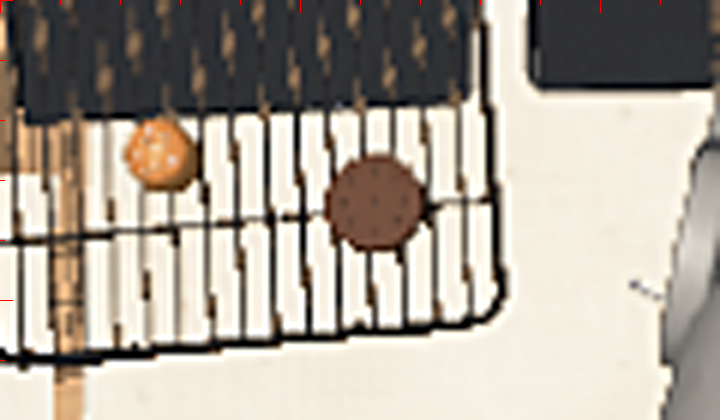

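The biscuit hasn't moved: centre (211.8,233.4), the same as before. I'll check the calibration against the side camera and against the gripper itself.

```bash
python3 - <<'E'
from h import *
P=np.array([.521,.234,.033]);print('side disc pred',w2p('side',P))
s=robot.observe();A=R.from_euler('xyz',s['tool_rot']);tip=A.apply([0,.011,0])+s['tool_pos']
im=cams.read_camera('side')
for q in (s['tool_pos'],tip,P,np.array([.521,.234,.04])):
    u,v=w2p('side',q);print(u,v)
u,v=w2p('side',tip);x0=int(u)-90;y0=int(v)-70
z=cv2.resize(im[150:330,190:390],None,fx=4,fy=3.3,interpolation=2)
z=cv2.resize(im[150:300,200:400],None,fx=4,fy=4,interpolation=2)
for q in (s['tool_pos'],tip,np.array([.521,.234,.04])):
    u,v=w2p('side',q);cv2.drawMarker(z,(int((u-200+.5)*4),int((v-150+.5)*4)),(0,255,0),0,14,1)
cv2.imwrite('pics/s2.png',z)
E
```

```text
side disc pred [291.60120221 267.56967329]
298.9534654913557 189.1248049069948
298.8298449305365 193.03521615903392
291.60120221333904 267.56967328728604
291.67997452130084 264.7800714996809
```

View pics/s2.png

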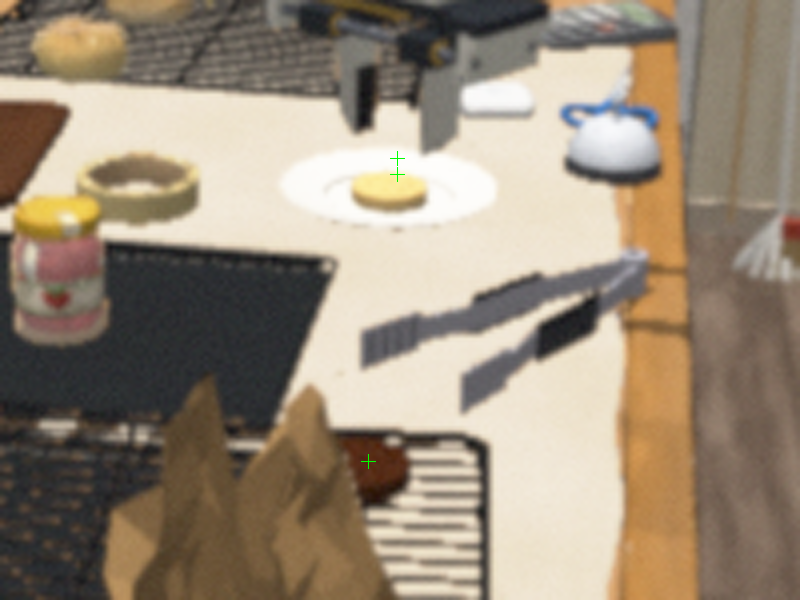

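The side view puts the fingertips near (396,141) in the crop, but the reported pose predicts (397,174), so they sit about 23 mm higher than reported. That would explain the grasp passing over the biscuit. I'll probe the bare counter carefully to confirm it is height and not a sideways offset.

```bash
python3 - <<'E'
from h import *
chain([((.55,-.08,.03),-126),((.55,-.08,.008),-126)])
s=robot.observe();print(s['contact_force'],s['opening'])
E
```

```text
(0.55, -0.08, 0.03) -126 [0.0272 0.0879 0.0346] [ 0.03  0.04 -0.01]
(0.55, -0.08, 0.008) -126 [ 0.     0.022 -0.   ] [0. 0. 0.]
[-0.33087136 -0.27980171 -0.6555888 ] 0.057994957128005155
```

Call:
{"api": "apply_moves", "payload": {
  "plan": [
    [0.027,0.03,0.034,0,0,0,-1],
    [0.027,0.06,0.034,0,0,0,-1],
    [0.027,0.085,0.034,0,0,0,-1],
    [0.027,0.088,0.034,0,0,0,-1],
    [0.027,0.088,0.034,0,0,0,-1]
  ]
}}

```text
time: 5.65
tool_pos: [0.5502, -0.0797, 0.0307]
tool_rot: [-1.57, 0.0, -2.197]
contact_force: [1.0, -0.4, 0.3]
opening: 0.092
```

Call:
{"api": "apply_moves", "payload": {
  "plan": [
    [0,0.006,0,0,0,0,-1],
    [0,0.012,0,0,0,0,-1],
    [0,0.016,0,0,0,0,-1],
    [0,0.019,0,0,0,0,-1],
    [0,0.021,0,0,0,0,-1]
  ]
}}

```text
time: 6.28
tool_pos: [0.5497, -0.0805, 0.0089]
tool_rot: [-1.571, -0.0, -2.199]
contact_force: [-0.0, -0.5, -0.7]
opening: 0.0921
```

```bash
python3 - <<'E'
from h import *
s=robot.observe();print(s['tool_pos'],s['contact_force'],s['opening'])
im=cams.read_camera('side');z=cv2.resize(im[150:300,200:400],None,fx=4,fy=4,interpolation=2)
A=R.from_euler('xyz',s['tool_rot'])
for q in (s['tool_pos'],A.apply([0,.011,0])+s['tool_pos']):
    u,v=w2p('side',q);cv2.drawMarker(z,(int((u-200+.5)*4),int((v-150+.5)*4)),(0,255,0),0,14,1)
cv2.imwrite('pics/s3.png',z)
E
```

```text
[ 0.54971341 -0.08052851  0.00888249] [-0.03610198 -0.50190728 -0.68773418] 0.09213967586179712
```

View pics/s3.png

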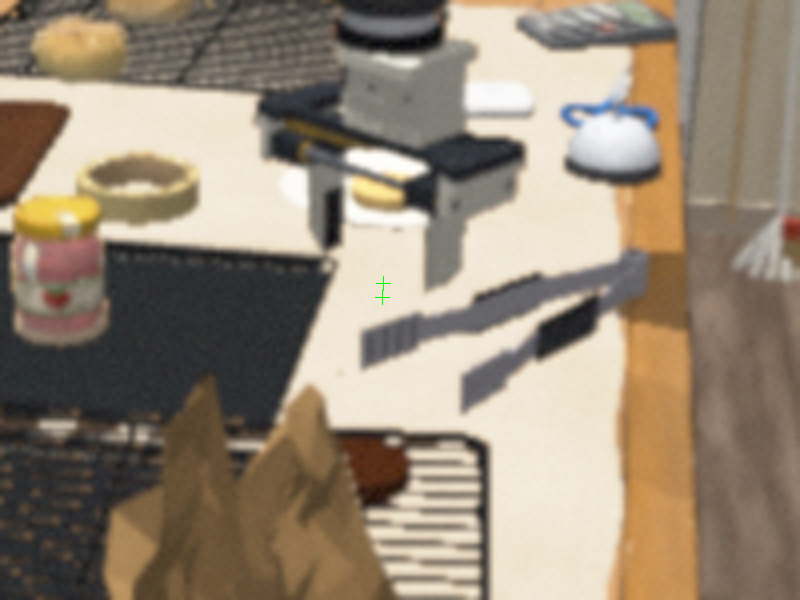

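No contact with the stated tip below the counter. In the picture the tips, midpoint (383,269), are about 20 mm above the prediction, so the offset is in height. I'll probe on down to touch.

Call:
{"api": "apply_moves", "payload": {
  "plan": [
    [0,0.006,0,0,0,0,-1],
    [0,0.011,0,0,0,0,-1],
    [0,0.013,0,0,0,0,-1],
    [0,0.0145,0,0,0,0,-1],
    [0,0.015,0,0,0,0,-1]
  ]
}}

```text
time: 6.95
tool_pos: [0.5498, -0.0805, -0.0059]
tool_rot: [-1.571, -0.0, -2.199]
contact_force: [-0.1, -0.6, 0.4]
opening: 0.0918
```

Call:
{"api": "apply_moves", "payload": {
  "plan": [
    [0,0.0007,0,0,0,0,-1],
    [0,0.0014,0,0,0,0,-1],
    [0,0.002,0,0,0,0,-1],
    [0,0.0025,0,0,0,0,-1],
    [0,0.003,0,0,0,0,-1]
  ]
}}

```text
time: 7.58
tool_pos: [0.5506, -0.0809, -0.0076]
tool_rot: [-1.568, 0.001, -2.199]
contact_force: [-3.7, -0.2, 12.3]
opening: 0.092
```

Touched: 12 N at a reported z of -0.0075. So fingertip height is reported z + 7 mm, not -11 mm, and I'll use that from here on. Back to the biscuit.

Call:
{"api": "apply_moves", "payload": {
  "plan": [
    [0,-0.05,0,0,0,0,-1],
    [0,-0.1,0,0,0,0,-1],
    [-0.03,-0.11,-0.03,0,0,0,-1],
    [-0.07,-0.11,-0.06,0,0,0,-1],
    [-0.115,-0.11,-0.1,0,0,0,-1]
  ]
}}

```text
time: 8.2
tool_pos: [0.5365, 0.0723, 0.1013]
tool_rot: [-1.57, 0.001, -2.2]
contact_force: [0.7, 0.2, 0.3]
opening: 0.0918
```

```bash
python3 - <<'E'
from h import *
chain([((.521,.234,.08),-126)])
E
```

```text
(0.521, 0.234, 0.08) -126 [-0.1216  0.0213 -0.1078] [-0.05 -0.08 -0.03]
```

Call:
{"api": "apply_moves", "payload": {
  "plan": [
    [-0.045,0.01,-0.04,0,0,0,-1],
    [-0.09,0.02,-0.08,0,0,0,-1],
    [-0.122,0.025,-0.108,0,0,0,-1],
    [-0.122,0.04,-0.108,0,0,0,-1],
    [-0.122,0.04,-0.108,0,0,0,-1]
  ]
}}

```text
time: 8.82
tool_pos: [0.5195, 0.2328, 0.0596]
tool_rot: [-1.573, -0.003, -2.198]
contact_force: [0.3, -0.8, 0.7]
opening: 0.0919
```

```bash
python3 - <<'E'
from h import *
chain([((.521,.234,.0215),-126)])
E
```

```text
(0.521, 0.234, 0.0215) -126 [-0.002   0.0381  0.0005] [0.1  0.04 0.17]
```

Call:
{"api": "apply_moves", "payload": {
  "plan": [
    [-0.001,0.018,0,0,0,0,-1],
    [-0.001,0.033,0,0,0,0,-1],
    [-0.001,0.038,0,0,0,0,-0.4],
    [-0.001,0.038,0,0,0,0,1],
    [-0.001,0.038,0,0,0,0,1]
  ],
  "squeeze": 10
}}

```text
time: 9.45
tool_pos: [0.5217, 0.2343, 0.0236]
tool_rot: [-1.57, 0.001, -2.199]
contact_force: [-0.3, 0.4, 0.7]
opening: 0.0661
```

Call:
{"api": "apply_moves", "payload": {
  "plan": [
    [0,0,0,0,0,0,1],
    [0,0,0,0,0,0,1],
    [0,0,0,0,0,0,1],
    [0,0,0,0,0,0,1],
    [0,-0.02,0,0,0,0,1]
  ]
}}

```text
time: 10.07
tool_pos: [0.5198, 0.234, 0.0418]
tool_rot: [-1.573, -0.003, -2.199]
contact_force: [-0.6, -0.2, -0.4]
opening: 0.0546
```

Gripped (54.6 mm opening). Next I'll lift and carry it.

```bash
python3 - <<'E'
from h import *
chain([((.521,.234,.1),-126),((.5605,-.2475,.08),-126)])
E
```

```text
(0.521, 0.234, 0.1) -126 [-0.0005 -0.0583  0.0008] [0.14 0.02 0.18]
(0.5605, -0.2475, 0.08) -126 [0.3663 0.02   0.315 ] [0. 0. 0.]
```

Call:
{"api": "apply_moves", "payload": {
  "plan": [
    [0,-0.03,0,0,0,0,1],
    [0.02,-0.055,0.018,0,0,0,1],
    [0.06,-0.055,0.052,0,0,0,1],
    [0.1,-0.055,0.086,0,0,0,1],
    [0.14,-0.055,0.12,0,0,0,1]
  ]
}}

```text
time: 10.7
tool_pos: [0.5357, 0.0492, 0.0978]
tool_rot: [-1.571, -0.0, -2.198]
contact_force: [1.0, -0.5, -0.3]
opening: 0.0548
```

Call:
{"api": "apply_moves", "payload": {
  "plan": [
    [0.045,0,0.038,0,0,0,1],
    [0.09,0,0.076,0,0,0,1],
    [0.135,0,0.114,0,0,0,1],
    [0.175,0,0.15,0,0,0,1],
    [0.2,0,0.172,0,0,0,1]
  ]
}}

```text
time: 11.32
tool_pos: [0.5574, -0.2149, 0.0975]
tool_rot: [-1.571, -0.0, -2.201]
contact_force: [-0.7, 0.3, -0.5]
opening: 0.0546
```

```bash
python3 - <<'E'
from h import *
chain([((.5605,-.2475,.06),-126)])
print(robot.observe()['opening'])
E
```

```text
(0.5605, -0.2475, 0.06) -126 [0.0245 0.0375 0.0217] [ 0.03 -0.1   0.01]
0.05458905641090629
```

Call:
{"api": "apply_moves", "payload": {
  "plan": [
    [0.015,0.02,0.013,0,0,0,1],
    [0.024,0.04,0.021,0,0,0,1],
    [0.024,0.055,0.021,0,0,0,1],
    [0.024,0.065,0.021,0,0,0,1],
    [0.024,0.065,0.021,0,0,0,1]
  ]
}}

```text
time: 11.95
tool_pos: [0.5603, -0.2428, 0.0321]
tool_rot: [-1.573, -0.0, -2.197]
contact_force: [-0.3, 0.6, -0.7]
opening: 0.0543
```

```bash
python3 - <<'E'
from h import *
chain([((.5605,-.2475,.0165),-126)])
crop('side',250,165,330,225,8,'s4')
E
```

```text
(0.5605, -0.2475, 0.0165) -126 [0.0037 0.0156 0.0029] [0.11 0.09 0.01]
```

View pics/s4.png

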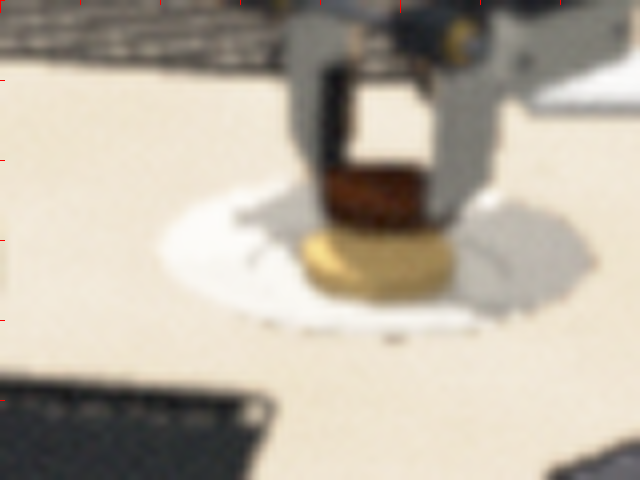

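The dark biscuit is held level above the light one (light centre about (378,265) in the crop). I'll lower the last bit and release.

Call:
{"api": "apply_moves", "payload": {
  "plan": [
    [0.003,0.006,0.003,0,0,0,1],
    [0.003,0.011,0.003,0,0,0,1],
    [0.003,0.014,0.003,0,0,0,1],
    [0.003,0.0155,0.003,0,0,0,1],
    [0.003,0.0165,0.003,0,0,0,1]
  ]
}}

```text
time: 12.62
tool_pos: [0.5614, -0.2483, 0.0166]
tool_rot: [-1.571, -0.0, -2.199]
contact_force: [-1.1, -0.1, 3.6]
opening: 0.0545
```

```bash
python3 - <<'E'
from h import *
s=robot.observe();print(s['contact_force'])
chain([((.5605,-.2475,.0155),-126)])
E
```

```text
[-1.10141716 -0.1278654   3.64430099]
(0.5605, -0.2475, 0.0155) -126 [-0.0002  0.0011 -0.0012] [-0.01  0.02  0.  ]
```

Call:
{"api": "apply_moves", "payload": {
  "plan": [
    [0,0,0,0,0,0,0.2],
    [0,0,0,0,0,0,-0.6],
    [0,0,0,0,0,0,-0.8],
    [0,0,0,0,0,0,-1],
    [0,-0.02,0,0,0,0,-1]
  ]
}}

```text
time: 13.25
tool_pos: [0.5603, -0.2477, 0.0353]
tool_rot: [-1.574, -0.0, -2.199]
contact_force: [-0.3, -0.9, 0.2]
opening: 0.0891
```

Call:
{"api": "apply_moves", "payload": {
  "plan": [
    [0,-0.03,0,0,0,0,-1],
    [-0.01,-0.07,-0.03,0,0,0,-1],
    [-0.03,-0.085,-0.08,0,0,0,-1],
    [-0.06,-0.085,-0.14,0,0,0,-1],
    [-0.085,-0.085,-0.19,0,0,0,-1]
  ]
}}

```text
time: 13.88
tool_pos: [0.4566, -0.0665, 0.122]
tool_rot: [-1.57, 0.0, -2.2]
contact_force: [0.5, 0.5, 0.2]
opening: 0.0918
```

```bash
python3 - <<'E'
from h import *
chain([((.436,-.03,.055),-126),((.436,-.03,-.005),-126)])
print(robot.observe()['opening'])
t=cams.read_camera('top');s=cams.read_camera('side')
a=cv2.resize(t[190:250,325:395],(560,480),interpolation=2);b=cv2.resize(s[170:230,255:330],(600,480),interpolation=2)
cv2.imwrite('pics/c5.png',cv2.resize(np.hstack([a,b]),None,fx=.68,fy=.68))
E
```

```text
(0.436, -0.03, 0.055) -126 [-0.0174  0.067  -0.0382] [-0.06 -0.02 -0.03]
(0.436, -0.03, -0.005) -126 [ 0.    0.06 -0.  ] [0. 0. 0.]
0.09179442393306196
```

View pics/c5.png

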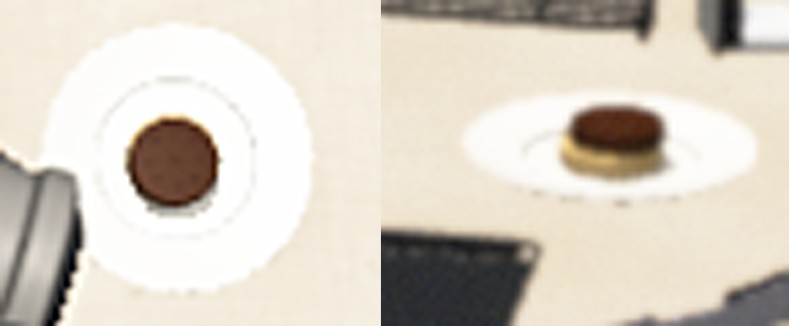

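The dark biscuit sits well centred on the light one and on the plate: dark (174,161), plate about (178,158) in the crop. On to the tongs.

Call:
{"api": "apply_moves", "payload": {
  "plan": [
    [-0.009,0.02,-0.019,0,0,0,-1],
    [-0.017,0.045,-0.038,0,0,0,-1],
    [-0.017,0.06,-0.038,0,0,0,-1],
    [-0.017,0.067,-0.038,0,0,0,-1],
    [-0.017,0.067,-0.038,0,0,0,-1]
  ]
}}

```text
time: 14.6
tool_pos: [0.437, -0.0322, 0.0545]
tool_rot: [-1.571, -0.0, -2.199]
contact_force: [0.3, 0.1, -0.4]
opening: 0.0922
```

```bash
python3 - <<'E'
from h import *
print(p2w('top',356.5,219.1,.033))
ce,st=blob('top',(335,205,374,234),lambda b,g,r:(r-b>25)&(r<150)&(r>60));print(p2w('top',*ce,.033))
chain([((.436,-.03,-.005),-126)])
E
```

```text
[ 0.55816935 -0.24451299  0.033     ]
[ 0.55754682 -0.24443972  0.033     ]
(0.436, -0.03, -0.005) -126 [-0.001   0.0599 -0.0024] [-0.04 -0.01 -0.01]
```

Call:
{"api": "apply_moves", "payload": {
  "plan": [
    [-0.001,0.02,-0.002,0,0,0,-1],
    [-0.001,0.038,-0.002,0,0,0,-1],
    [-0.001,0.05,-0.002,0,0,0,-1],
    [-0.001,0.055,-0.002,0,0,0,-1],
    [-0.001,0.057,-0.002,0,0,0,-1]
  ]
}}

```text
time: 15.28
tool_pos: [0.436, -0.03, -0.0023]
tool_rot: [-1.57, 0.0, -2.199]
contact_force: [0.4, 0.1, 0.2]
opening: 0.0917
```

Call:
{"api": "apply_moves", "payload": {
  "plan": [
    [0,0.001,0,0,0,0,-1],
    [0,0.0015,0,0,0,0,-1],
    [0,0.002,0,0,0,0,-1],
    [0,0.0025,0,0,0,0,-1],
    [0,0.003,0,0,0,0,-1]
  ]
}}

```text
time: 15.9
tool_pos: [0.4358, -0.0299, -0.0054]
tool_rot: [-1.571, -0.0, -2.199]
contact_force: [-0.8, 0.4, -0.3]
opening: 0.092
```

Call:
{"api": "apply_moves", "payload": {
  "plan": [
    [0,0,0,0,0,0,-0.3],
    [0,0,0,0,0,0,-0.2],
    [0,0,0,0,0,0,-0.17],
    [0,0,0,0,0,0,-0.17],
    [0,0,0,0,0,0,-0.17]
  ],
  "squeeze": 15
}}

```text
time: 16.52
tool_pos: [0.4358, -0.0298, -0.0054]
tool_rot: [-1.571, -0.0, -2.199]
contact_force: [0.1, 0.6, -0.2]
opening: 0.0539
```

```bash
python3 - <<'E'
from h import *
s=robot.observe();print(s['opening'],s['tool_pos'],np.degrees(s['tool_rot']),s['contact_force'],s['torque'])
chain([((.49,.27,.10),-126)])
E
```

```text
0.05394196832709632 [ 0.43575636 -0.0298353  -0.00539997] [-8.99944728e+01 -8.64036742e-04 -1.25982022e+02] [ 0.09594614  0.59240964 -0.22775389] [-0.01075467 -0.07374077 -0.00028333]
(0.49, 0.27, 0.1) -126 [-0.2745 -0.1054 -0.1323] [-0.01  0.02  0.  ]
```

Call:
{"api": "apply_moves", "payload": {
  "plan": [
    [0,0,0,0,0,0,-0.15],
    [0,-0.01,0,0,0,0,-0.15],
    [0,-0.03,0,0,0,0,-0.15],
    [0,-0.06,0,0,0,0,-0.15],
    [-0.01,-0.095,-0.005,0,0,0,-0.15]
  ],
  "squeeze": 20
}}

```text
time: 17.15
tool_pos: [0.437, -0.019, 0.0907]
tool_rot: [-1.572, -0.001, -2.2]
contact_force: [1.2, 0.0, -1.0]
opening: 0.0527
```

Call:
{"api": "apply_moves", "payload": {
  "plan": [
    [-0.04,-0.01,-0.02,0,0,0,-0.15],
    [-0.09,-0.01,-0.045,0,0,0,-0.15],
    [-0.14,-0.01,-0.07,0,0,0,-0.15],
    [-0.19,-0.01,-0.095,0,0,0,-0.15],
    [-0.22,-0.01,-0.11,0,0,0,-0.15]
  ]
}}

```text
time: 17.77
tool_pos: [0.4776, 0.2263, 0.1001]
tool_rot: [-1.571, 0.0, -2.197]
contact_force: [0.0, -0.1, -1.2]
opening: 0.053
```

```bash
python3 - <<'E'
from h import *
s=robot.observe();print(s['opening'],s['torque'].round(3),s['contact_force'].round(2))
chain([((.49,.27,.10),-126)])
E
```

```text
0.05298708349418771 [-0.065 -0.075 -0.032] [ 0.03 -0.1  -1.24]
(0.49, 0.27, 0.1) -126 [-0.0427  0.0001 -0.0156] [-0.01  0.13 -0.02]
```

Call:
{"api": "apply_moves", "payload": {
  "plan": [
    [-0.02,0,-0.008,0,0,0,-0.15],
    [-0.035,0,-0.013,0,0,0,-0.15],
    [-0.043,0.005,-0.016,0,0,0,-0.15],
    [-0.043,0.01,-0.016,0,0,0,-0.15],
    [-0.043,0.01,-0.016,0,0,0,-0.15]
  ]
}}

```text
time: 18.4
tool_pos: [0.4896, 0.2671, 0.0888]
tool_rot: [-1.572, -0.002, -2.199]
contact_force: [0.1, -0.1, -1.3]
opening: 0.053
```

```bash
python3 - <<'E'
from h import *
o=robot.observe();print(o['tool_pos'],o['opening'])
p=o['tool_pos'].copy();p[2]+=.0054+.03   # tongs top
d=np.array([np.cos(np.radians(54)),np.sin(np.radians(54)),0]);n=np.array([-d[1],d[0],0])
t=cams.read_camera('top');s=cams.read_camera('side')
x0,y0=140,190;z=cv2.resize(t[190:265,140:240],None,fx=7,fy=7,interpolation=2)
for q in [p+.125*d+.036*n,p+.125*d-.036*n,p+.075*d+.036*n,p+.075*d-.036*n,np.array([.549,.351,.064])]:
    u,v=w2p('top',q);cv2.drawMarker(z,(int((u-x0+.5)*7),int((v-y0+.5)*7)),(0,255,0),0,12,1)
cv2.imwrite('pics/c6.png',z)
E
```

```text
[0.48955707 0.2671117  0.08880802] 0.05301907597057119
```

View pics/c6.png

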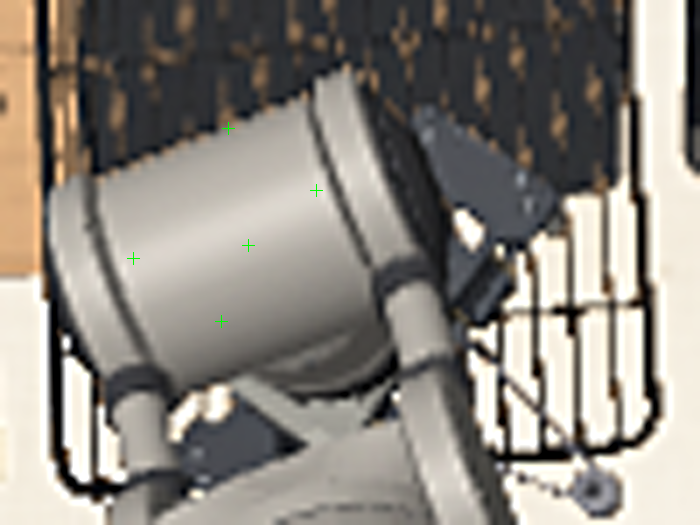

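The arm hides the jaws, but the heel is visible at crop (598,490). I'll use it to check where the tongs sit in the grip.

```bash
python3 - <<'E'
from h import *
h=p2w('top',224.9,259.5,.124);print('heel',h)
o=robot.observe();t=o['tool_pos'];d=(t-h)[:2];print('dist',np.linalg.norm(d),'yaw',np.degrees(np.arctan2(d[1],d[0])))
u=d/np.linalg.norm(d);print('jaws pt',h[:2]+u*.207)
print('bun tcp target', np.array([.549,.351])-u*.1)
chain([((*(np.array([.549,.351])-u*.1),.085),-126)])
print(w2p('side',[.549,.351,.045]),w2p('side',[.49,.27,.05]))
E
```

```text
heel [0.42617527 0.18037522 0.124     ]
dist 0.10786425636914221 yaw 53.70782497306791
jaws pt [0.54869921 0.34721911]
bun tcp target [0.48980969 0.27039909]
(np.float64(0.48980968935912816), np.float64(0.270399087311389), 0.085) -126 [-0.0024  0.0044 -0.002 ] [ 0.01 -0.03  0.04]
[270.56463167 289.07169836] [304.12387467 269.85575328]
```

The heel is 107.9 mm from the TCP at yaw 53.7°, so the tongs are held as planned. Now lowering over the bun.

Call:
{"api": "apply_moves", "payload": {
  "plan": [
    [-0.002,0.0,-0.002,0,0,0,-0.15],
    [-0.002,0.015,-0.002,0,0,0,-0.15],
    [-0.002,0.028,-0.002,0,0,0,-0.15],
    [-0.002,0.038,-0.002,0,0,0,-0.15],
    [-0.002,0.042,-0.002,0,0,0,-0.15]
  ]
}}

```text
time: 19.12
tool_pos: [0.4892, 0.2706, 0.0464]
tool_rot: [-1.572, -0.002, -2.199]
contact_force: [1.1, 0.2, -1.2]
opening: 0.0528
```

```bash
python3 - <<'E'
from h import *
s=robot.observe();print(s['tool_pos'],s['contact_force'].round(2),s['torque'].round(3))
chain([((.4898,.2704,.0256),-126)])
E
```

```text
[0.48917924 0.27060392 0.04637243] [ 1.1   0.2  -1.24] [-0.034 -0.097 -0.025]
(0.4898, 0.2704, 0.0256) -126 [-0.0002  0.0208  0.0006] [0.05 0.01 0.09]
```

Call:
{"api": "apply_moves", "payload": {
  "plan": [
    [0,0.008,0,0,0,0,-0.15],
    [0,0.014,0,0,0,0,-0.15],
    [0,0.018,0,0,0,0,-0.15],
    [0,0.0205,0,0,0,0,-0.15],
    [0,0.0205,0,0,0,0,-0.15]
  ]
}}

```text
time: 19.75
tool_pos: [0.4897, 0.2708, 0.027]
tool_rot: [-1.571, -0.0, -2.199]
contact_force: [0.8, 0.2, -1.9]
opening: 0.0527
```

Call:
{"api": "apply_moves", "payload": {
  "plan": [
    [0,0,0,0,0,0,-0.1],
    [0,0,0,0,0,0,0.0],
    [0,0,0,0,0,0,0.08],
    [0,0,0,0,0,0,0.14],
    [0,0,0,0,0,0,0.2]
  ],
  "squeeze": 16
}}

```text
time: 20.38
tool_pos: [0.4897, 0.2708, 0.0271]
tool_rot: [-1.571, 0.0, -2.199]
contact_force: [1.2, -1.4, -1.8]
opening: 0.0393
```

Call:
{"api": "apply_moves", "payload": {
  "plan": [
    [0,0,0,0,0,0,0.3],
    [0,0,0,0,0,0,0.4],
    [0,0,0,0,0,0,0.4],
    [0,0,0,0,0,0,0.4],
    [0,0,0,0,0,0,0.4]
  ],
  "squeeze": 16
}}

```text
time: 21.0
tool_pos: [0.4897, 0.2708, 0.0271]
tool_rot: [-1.571, 0.0, -2.199]
contact_force: [0.3, -0.2, -0.7]
opening: 0.039
```

```bash
python3 - <<'E'
from h import *
s=robot.observe();print(s['opening'],s['tool_pos'],s['contact_force'].round(2),s['torque'].round(3))
E
```

```text
0.039003041885094125 [0.48973886 0.27082743 0.0270565 ] [ 0.27 -0.16 -0.72] [-0.002 -0.152  0.016]
```

The jaws stopped at 39.0 mm with a tighter command, so they are on the bun. I'll firm up the grip and lift slowly.

Call:
{"api": "apply_moves", "payload": {
  "plan": [
    [0,0,0,0,0,0,0.6],
    [0,0,0,0,0,0,0.6],
    [0,-0.005,0,0,0,0,0.6],
    [0,-0.015,0,0,0,0,0.6],
    [0,-0.03,0,0,0,0,0.6]
  ],
  "squeeze": 22
}}

```text
time: 21.62
tool_pos: [0.4895, 0.2708, 0.0578]
tool_rot: [-1.571, -0.0, -2.199]
contact_force: [-0.2, 0.9, -1.4]
opening: 0.0391
```

Call:
{"api": "apply_moves", "payload": {
  "plan": [
    [0,-0.015,0,0,0,0,0.6],
    [0,-0.03,0,0,0,0,0.6],
    [0,-0.045,0,0,0,0,0.6],
    [0,-0.05,0,0,0,0,0.6],
    [0,-0.05,0,0,0,0,0.6]
  ]
}}

```text
time: 22.25
tool_pos: [0.4897, 0.2709, 0.1073]
tool_rot: [-1.57, 0.0, -2.199]
contact_force: [-0.8, 0.7, -1.6]
opening: 0.0389
```

```bash
python3 - <<'E'
from h import *
s=robot.observe();print(s['opening'],s['tool_pos'],s['contact_force'].round(2),s['torque'].round(3))
print(np.mean([robot.observe()['contact_force'][2] for _ in range(3)]))
# final: stack centre (.5595,-.2465), tongs yaw Y-> tool yaw Y-180
for Y in (0,-15):
    y=np.radians(Y-.3);T=np.array([.5595-.1*np.cos(y),-.2465-.1*np.sin(y)]);print(Y,T)
    chain([((.49,.06,.1),Y/2+27-180),((*T,.07),Y-180)])
E
```

```text
0.038850486926163955 [0.48973654 0.27085635 0.10731665] [-0.82  0.69 -1.58] [ 0.005  0.034 -0.044]
-1.5760476311894072
0 [ 0.45950137 -0.2459764 ]
(0.49, 0.06, 0.1) -153.0 [0.1705 0.0073 0.1241] [-1.000e-02  2.702e+01 -2.000e-02]
(np.float64(0.4595013707752573), np.float64(-0.24597640361685805), 0.07) -180 [0.1661 0.03   0.2588] [ 0. 27. -0.]
-15 [ 0.46304426 -0.2201127 ]
(0.49, 0.06, 0.1) -160.5 [0.1705 0.0073 0.1241] [-1.000e-02  3.452e+01 -2.000e-02]
(np.float64(0.4630442581542202), np.float64(-0.2201126950034627), 0.07) -195 [0.1189 0.03   0.255 ] [-0.  34.5 -0. ]
```

Lifted weight is 1.58 N, which matches tongs plus bun. Next I'll carry it smoothly to the stack.

Call:
{"api": "apply_moves", "payload": {
  "plan": [
    [0.015,0,0.011,0,2.5,0,0.6],
    [0.045,0,0.033,0,7,0,0.6],
    [0.085,0,0.062,0,13,0,0.6],
    [0.127,0,0.093,0,20,0,0.6],
    [0.17,0,0.124,0,27,0,0.6]
  ]
}}

```text
time: 22.88
tool_pos: [0.4893, 0.058, 0.1066]
tool_rot: [-1.571, -0.001, -2.676]
contact_force: [0.0, -0.6, -1.9]
opening: 0.0393
```

```bash
python3 - <<'E'
from h import *
s=robot.observe();print(s['opening'],s['contact_force'].round(2))
chain([((.475,-.1,.1),-167),((.4595,-.246,.1),-180)])
chain([((.4595,-.246,.1),-180)])
E
```

```text
0.039251724671180474 [ 0.03 -0.61 -1.89]
(0.475, -0.1, 0.1) -167 [0.0837 0.0066 0.1347] [ 0.   13.7   0.06]
(0.4595, -0.246, 0.1) -180 [0.0479 0.     0.1388] [ 0. 13. -0.]
(0.4595, -0.246, 0.1) -180 [0.1632 0.0067 0.2582] [-1.00e-02  2.67e+01  6.00e-02]
```

Call:
{"api": "apply_moves", "payload": {
  "plan": [
    [0.022,0,0.036,0,4,0,0.6],
    [0.046,0,0.074,0,8,0,0.6],
    [0.07,0,0.112,0,12,0,0.6],
    [0.092,0,0.146,0,16,0,0.6],
    [0.11,0,0.175,0,19,0,0.6]
  ]
}}

```text
time: 23.5
tool_pos: [0.4702, -0.1476, 0.1065]
tool_rot: [-1.571, -0.001, -3.006]
contact_force: [-0.2, 0.6, -1.2]
opening: 0.0389
```

```bash
python3 - <<'E'
from h import *
chain([((.4595,-.246,.1),-180)])
E
```

```text
(0.4595, -0.246, 0.1) -180 [0.0239 0.0065 0.096 ] [0.02 7.74 0.07]
```

Call:
{"api": "apply_moves", "payload": {
  "plan": [
    [0.007,0,0.03,0,2.5,0,0.6],
    [0.014,0.002,0.058,0,5,0,0.6],
    [0.02,0.004,0.08,0,6.5,0,0.6],
    [0.023,0.006,0.093,0,7.7,0,0.6],
    [0.023,0.007,0.093,0,7.7,0,0.6]
  ]
}}

```text
time: 24.12
tool_pos: [0.4612, -0.2414, 0.0996]
tool_rot: [-1.571, -0.001, -3.138]
contact_force: [-0.9, -0.3, -2.4]
opening: 0.039
```

```bash
python3 - <<'E'
from h import *
s=robot.observe();print(s['opening'],s['contact_force'].round(2))
chain([((.4595,-.246,.069),-180)])
E
```

```text
0.038964303842633934 [-0.92 -0.26 -2.4 ]
(0.4595, -0.246, 0.069) -180 [0.0017 0.0306 0.0046] [0.03 0.2  0.04]
```

Call:
{"api": "apply_moves", "payload": {
  "plan": [
    [0.001,0.006,0.002,0,0,0,0.6],
    [0.001,0.014,0.003,0,0,0,0.6],
    [0.001,0.022,0.004,0,0,0,0.6],
    [0.001,0.028,0.004,0,0,0,0.6],
    [0.001,0.029,0.004,0,0,0,0.6]
  ]
}}

```text
time: 24.75
tool_pos: [0.4607, -0.2444, 0.0705]
tool_rot: [-1.571, -0.001, -3.136]
contact_force: [-0.6, 0.0, -1.3]
opening: 0.0387
```

```bash
python3 - <<'E'
from h import *
s=robot.observe();print(s['opening'],s['tool_pos'],s['contact_force'].round(2),s['qvel'].round(3))
t=cams.read_camera('top');q=cams.read_camera('side')
im=cv2.resize(q[150:225,250:340],(720,600),interpolation=2)
im2=cv2.resize(t[180:285,310:415],(600,600),interpolation=2)
z=np.hstack([im,im2]);cv2.imwrite('pics/f1.png',cv2.resize(z,None,fx=.6,fy=.6))
for P in ([.5595,-.2465,.033],[.5595,-.2455,.068]):print((w2p('side',P)-[249.5,149.5])*8*.6)
E
```

```text
0.038681439855905074 [ 0.4606644 -0.2444291  0.0704727] [-0.63  0.05 -1.25] [-0.002  0.001 -0.003 -0.    -0.012  0.   ]
[236.54296421 201.7228848 ]
[238.01406101 150.52925581]
```

View pics/f1.png

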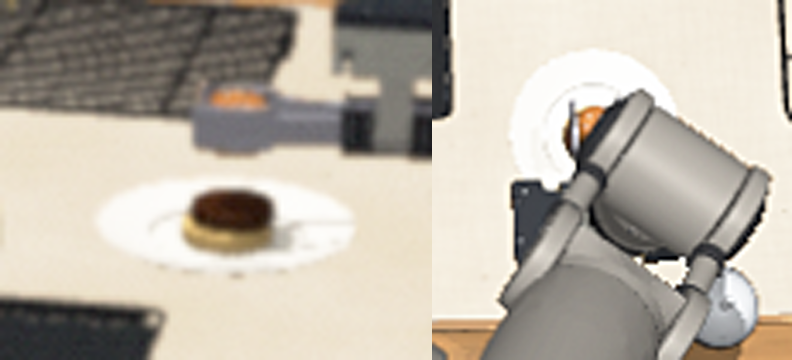

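The side view shows the bun clamped in the jaws about 35 mm above the stack, at column 238 against the stack's 231. I'll nudge it 3 mm away from the robot and let it settle.

Call:
{"api": "apply_moves", "payload": {
  "plan": [
    [-0.0015,0,0.0005,0,0,0,0.6],
    [-0.003,0,0.001,0,0,0,0.6],
    [-0.003,0,0.001,0,0,0,0.6],
    [-0.003,0,0.001,0,0,0,0.6],
    [-0.003,0,0.001,0,0,0,0.6]
  ]
}}

```text
time: 25.48
tool_pos: [0.4638, -0.2457, 0.0711]
tool_rot: [-1.571, -0.0, -3.136]
contact_force: [0.1, 0.6, -1.6]
opening: 0.0389
```

Call:
{"api": "apply_moves", "payload": {
  "plan": [
    [0,0,0,0,0,0,0.6],
    [0,0,0,0,0,0,0.6],
    [0,0,0,0,0,0,0.6],
    [0,0,0,0,0,0,0.6],
    [0,0,0,0,0,0,0.6]
  ]
}}

```text
time: 26.1
tool_pos: [0.4639, -0.2457, 0.0711]
tool_rot: [-1.571, -0.0, -3.136]
contact_force: [0.3, 0.3, -2.5]
opening: 0.0387
```

```bash
python3 - <<'E'
from h import *
s=robot.observe();print(s['opening'],s['tool_pos'],s['contact_force'].round(2),abs(s['qvel']).max(),s['time'])
print(robot.hand_in())
E
```

```text
0.0386640392966781 [ 0.46387143 -0.24573911  0.07107746] [ 0.3   0.28 -2.48] 0.0017476028406312432 26.1
the job is handed in; nothing more can be done
None
```

The job was handed in at 26.1 s of the 51 s allowed. The dark biscuit is released on the light one on the plate. The tongs are holding the bun still over the stack, about 3.5 cm above the top biscuit.

- **First grasp missed:** The fingers closed above the dark biscuit without moving it. Touching the bare counter showed the fingertips about 18 mm higher than the reported pose says, so I corrected for that and the second grasp held.
- **Biscuit stack:** The pictures show it centred on the light biscuit and the plate to within about 3–4 mm. My two ways of measuring the sideways offset disagreed slightly, so I left it as it was.
- **Bun:** Grip width stayed at about 39 mm and the arm was still at hand-in. The load after lifting was 1.58 N, matching tongs plus bun, though later readings varied from 1.2 to 2.5 N. The last picture showed the bun in the jaws, about 3 mm nearer the robot than the stack. I moved it 3 mm to correct that but took no picture afterwards.
- **Jar, bell and tape:** Nothing I did went near the jam jar, bell or roll of tape. The jar and tape were in place in the last views that showed them, and the bell was visible in the final picture; I did not measure their positions.

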